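Battery load test: set the load sleeve, then hold the selector at its third stop

TASK

The battery block in the nest is ready for a load test. On the load unit, turn the round knurled sleeve to number 4 (the mark with four dots) and let go of it; then, on the test unit, take the bar-shaped selector from its home position and turn it clockwise, counting the clicks, to the third stop and never on to the fourth. It springs back when let go, so finish while still gripping the selector at the third stop, and leave the loose things lying around alone.

Things in the scene. Friction and masses are not known exactly. Their poses are not given: they have to be found in the camera images.
- load_unit: Load unit: dark steel instrument case 120 x 120 x 55 mm with a light grey top plate, fixed to the bench; it carries the round sleeve at its middle. Origin at the centre of its underside, z up; x points to the side on which the fan of black dotted marks lies. The marks have 1, 2, 3, 4 and 5 dots (in radial rows, 28 to 52 mm from the sleeve's axis) and lie at +48, +24, 0, -24 and -48 degrees from its x axis (counterclockwise positive, seen from above).
- sleeve_top (a point): Centre of the top of the load unit's sleeve, on its vertical axis, 92 mm above the bench; turns with the sleeve, and its x axis points along the sleeve's black pointer line. The sleeve is an upright round knurled aluminium collar, 40 mm in diameter and 36 mm tall, standing 1 mm over the top plate (56 to 92 mm above the bench), with a flat dark 22 mm cap 4 mm high on top of it (to 96 mm). Best taken across its diameter from above; any finger direction will do.
- sleeve (a joint): Turn of the sleeve, rad, growing clockwise seen from above: 0 = number 1, then 0.419 (24 degrees) per number up to 1.676 = number 5, with end stops at both; number 4 is 1.257. It starts at number 1, 2 or 3. A detent at every number holds it there (about 0.05 N m to turn over), and draws it in to the nearest number when let go.
- test_unit: Test unit: dark steel instrument case of the same 120 x 120 x 55 mm with a light grey top plate, fixed to the bench; it carries the bar-grip selector at its middle. Origin at the centre of its underside, z up; x points to the side on which the fan of black marks lies: a short black bar for home at +60 degrees from its x axis (counterclockwise positive, seen from above), then 1 to 5 dots for stops 1 to 5 at +36, +12, -12, -36 and -60 degrees.
- selector_top (a point): Centre of the top of the selector's bar, on its vertical axis, 97 mm above the bench; turns with the selector, and its x axis points along the bar, towards the end with the white pointer line. The selector is a black plastic bar 44 mm long, 12 mm thick and 34 mm tall (63 to 97 mm above the bench) on a disc 48 mm in diameter whose top is 64 mm above the bench. Best pinched across its 12 mm thickness from above.
- selector (a joint): Turn of the selector, rad, growing clockwise seen from above: 0 = home, where it starts, then one click stop every 0.419 (24 degrees) up to the fifth at 2.094; the third stop is 1.257. A return spring (about 0.09 N m at home, 0.15 N m at the third stop) turns it home from anywhere when let go; the clicks are felt as a ripple of about 0.065 N m either way on top of that and do not hold it.
- nest: Fixed contact nest, a black 100 x 220 mm base with two aluminium cheeks, holding the block of 24 teal battery cells under test; 90 mm tall. Origin at the centre of its underside.
- block: Loose bystander: small block of 6 teal battery cells in black holders, 46 x 69 x 71 mm, standing. Origin at the centre of its underside.
- tape: Loose bystander: roll of amber tape lying flat, 90 mm across, 20 mm tall. Origin at the centre of its underside.
- driver: Loose bystander: screwdriver lying on the bench. Origin under its middle.
- tray: Loose bystander: empty cardboard tray, 100 x 140 x 30 mm. Origin at the centre of its underside.
Mind the look-alikes: they are no part of the job. What is shaped like the load_unit but orange or yellow is not meant.

How it is judged:
On the way, in this order (a step that is already met when the one before it is completed fails the run):
1. the sleeve stands at number 4 and is let go, with the selector still at home (value of joint sleeve between 1.157 and 1.357 rad and velocity of joint sleeve between -0.1 and 0.1 rad/s and contact force between the fingers and sleeve below 0.3 N and value of joint selector below 0.2 rad), for 0.2 s.
2. the selector is held in the fingers at its third stop (value of joint selector between 1.117 and 1.397 rad and velocity of joint selector between -0.1 and 0.1 rad/s and contact force between the fingers and selector above 0.5 N), for 0.4 s.
At the end, for the whole second after the job is handed in: The fingers still grip the selector (over 0.5 N) and keep it still at the third stop, 1.257 rad within 0.14 rad (a third of a click), and the sleeve stands, untouched, at number 4 within 0.1 rad (all of step 2 and value of joint sleeve between 1.157 and 1.357 rad and contact force between the fingers and sleeve below 0.3 N); the arm keeps its last pose, push and grip.
It fails at once if the selector is turned on towards the fourth stop (past 3.5 clicks) (value of joint selector above 1.466 rad).
It fails at once if a loose bystander is shifted by more than 25 mm (distance of any of block, tape, driver, tray from where it was at the start of the episode above 0.025 m).
It also fails if it takes over 48 s, if anything falls off the work surface, if the arm or the gripper's body presses on something with over 40 N, if the wrist force passes 120 N, or if a joint passes its speed limit or range.

ROBOT

A 6-joint arm with a two-finger parallel gripper is mounted at the origin on the work surface. World frame = base frame: x ahead of the robot, y to its left, z up, the work surface at z = 0. Lengths are in m, angles in rad, forces in N, time in s.
With the tool pointing down it reaches from about 0.275 to 0.85 m from the base axis. Payload 5.2 kg.
Tool frame: the origin (TCP) lies at the very end of the fingers, on their centre line; the grasp point (between the pads) lies manip.pinch_z behind it (manip.pinch_z is the distance from the TCP to the grasp point, in m); z points along the fingers, y is the line along which they close (so a half turn about z gives the same grasp; the last joint's range is limited). The gripper opens to 85 mm and grips with 20 to 120 N. Pads are 22 mm wide; open, the fingers measure 114 mm over their backs; the gripper's body (76 mm by 85 mm) begins 54 mm behind the grasp point. The pads swing forward as they close: fully open they stand 13 mm farther back than shut.
Start: joints at [0.991, 0.259, 1.535, -0, 1.348, -0.203], TCP at [0.202, 0.511, 0.231] pointing down, gripper open.
Joint ranges: [-3.14, 3.14], [-0.91, 2.08], [0.19, 2.58], [-1.22, 4.36], [0.22, 2.71], [-3.12, 3.12]. Speed limits (rad/s): [2.57, 2.57, 3.14, 3.14, 3.14, 3.14].

INTERFACE

Orientations are given as a 3x3 rotation matrix whose columns are the frame's x, y, z axes.
In Python, from bench import sense, optics, workorder, manip gives the robot as it stands.
- The arm moves only by the tool drive_tool, never from a script. Its argument "deltas" is text: rows parted by semicolons, each of 5 numbers parted by spaces: the gripper command: -1 is fully open, 1 is shut, values between are in proportion, then the shift along the tool's x, y, z in m, then the turn about the tool's z in degrees. In form: grip tx ty tz spin; .... A call has 1 to 5 rows; each row shifts and turns the commanded pose from where the row before left it, along the tool's axes as they then stand; what a row does not reach is not made up. A row lasts 1/12 s, in which the tool goes at most 41.7 mm and 7.16 degrees, less where a joint would pass 70% of its speed; a pose out of reach is approached as far as the arm can. A call with a gripper value outside its range is refused whole. The fingers move at their own pace and stop on an object; "force" is the grip in N (left out, the last holds). Time passes only in rows, so rows that do not move let the fingers close. It gives the time, the measured TCP pose, the force, the opening and the grip force at its end, in the units of the state.
- sense(): the state, without advancing time (a new reading comes with each control period).
- optics.read_camera(name): name is "scene" or "side" or "wrist"; returns a dict with "pixels" (420x560x3 uint8, blue, green, red), "mtx" (3x3 intrinsics, pixels), "pose" (4x4, takes a point from camera to world coordinates); the wrist camera has in their place "tool_from_camera" (4x4, takes a point from camera to tool coordinates, whose origin is the TCP and whose axes are the flange's). Camera axes: x right, y up, looking along -z (the intrinsics and any distortion apply to the point x, -y, -z); pixel columns grow to the right and rows downward; lengths in m; the calibration is good to about 2 mm. The wrist camera is an equidistant fisheye: a pixel r from the principal point sees the ray r / f radians off the axis. A picture is of the moment at which its call begins: read the wrist's pose just before it. There is no depth.
- workorder.job_done(): hands the job in; it is judged then, once.
The state is a dict: "time_s": time; "joint_positions": joint angles; "joint_velocities": joint speeds; "tau": joint torques, N m; "ee_pos": TCP position; "orientation": TCP orientation; "force": force on the tool from outside, world axes, zero at the start; "ft_torque": the same for the moment, N m; "gripper_width": finger opening in m; "grip_force": force on a finger pad.
Only numpy, scipy, OpenCV 4.12 (cv2) and the standard library are available. Lean on these libraries where they do the work, as an engineer would, in place of code of your own. Each camera call takes 0.05 s, during which the arm holds its last target. There are 200 camera calls.

## Working session

There is one attempt and no reset: what is moved stays moved. The work goes in short steps, Python scripts to look and compute and a tool call to move; the robot and the scene stay as the last step left them, time stands still between calls to the robot, and variables do not carry over. Pictures are saved under pics/ and viewed, at most 10 in all, crops included, and the job is handed in when it is done.

Besides the shell and the picture viewer there is one more tool, called after ">>>" as name(argument=value, ...), one argument or row to a line, values as JSON. drive_tool: Moves the arm, as the interface text tells. Its arguments: {"type":"object","properties":{"deltas":{"type":"string"},"force":{"type":"number"}},"required":["deltas"]}

```bash
mkdir -p pics; python3 - <<'E'
from bench import sense, optics, workorder, manip
import cv2,numpy as np
np.set_printoptions(precision=4,suppress=True)
print(manip.pinch_z, sense())
for n in("scene","side","wrist"):
    d=optics.read_camera(n); cv2.imwrite(f"pics/{n}0.png",d["pixels"]); print(n,d["mtx"],d.get("pose",d.get("tool_from_camera")),[k for k in d])
E
```

```text
0.0187 {'time_s': 0.0, 'joint_positions': array([ 0.9912,  0.2593,  1.5361,  0.    ,  1.348 , -0.2028]), 'joint_velocities': array([-0.0006,  0.0001, -0.0024, -0.0001, -0.0001,  0.001 ]), 'tau': array([ -0.0018, -44.6029, -29.0567,  -0.0004,   0.0116,   0.    ]), 'ee_pos': array([0.202 , 0.511 , 0.2305]), 'orientation': array([[-0.9298,  0.3679, -0.001 ],
       [ 0.3679,  0.9298, -0.0015],
       [ 0.0004, -0.0018, -1.    ]]), 'force': array([ 0.41  ,  0.8608, -0.0365]), 'ft_torque': array([-0.0069, -0.0411, -0.0161]), 'grip_force': 0.0, 'gripper_width': 0.08527681073636711}
scene [[434.575    0.     281.0681]
 [  0.     434.575  211.0803]
 [  0.       0.       1.    ]] [[ 0.7741 -0.3204  0.546   1.1888]
 [ 0.6328  0.4182 -0.6517 -0.7746]
 [-0.0195  0.85    0.5265  0.7182]
 [ 0.      0.      0.      1.    ]] ['pixels', 'mtx', 'pose']
side [[455.3074   0.     281.9602]
 [  0.     455.3074 209.739 ]
 [  0.       0.       1.    ]] [[ 0.9989  0.0387 -0.0282  0.4834]
 [-0.0472  0.6944 -0.718  -0.7736]
 [-0.0082  0.7185  0.6955  0.8334]
 [ 0.      0.      0.      1.    ]] ['pixels', 'mtx', 'pose']
wrist [[325.1923   0.     278.3786]
 [  0.     325.1923 208.6368]
 [  0.       0.       1.    ]] [[-0.0001  0.9452  0.3266  0.084 ]
 [ 1.     -0.0002  0.0011  0.0005]
 [ 0.0011  0.3266 -0.9452 -0.1419]
 [ 0.      0.      0.      1.    ]] ['pixels', 'mtx', 'tool_from_camera']
```

View pics/scene0.png

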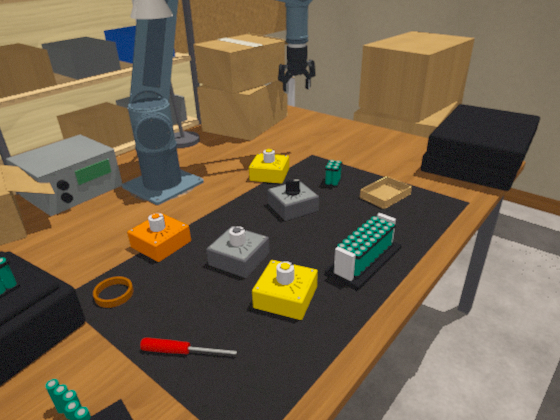

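View pics/side0.png

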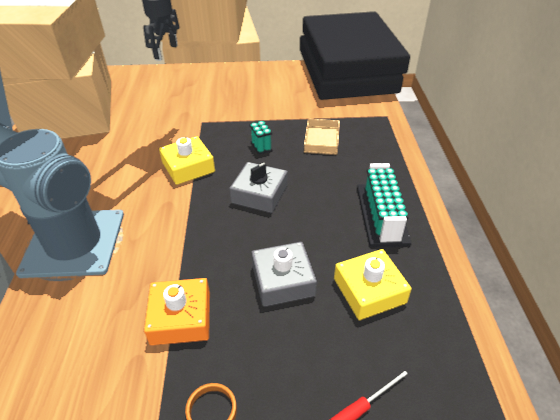

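The scene view shows the grey unit with a round sleeve at (238,245) and the grey unit with a black bar at (293,195). In the side view they are at (283,270) and (259,185). The look-alikes in the side view are orange (178,310), yellow (372,283) and yellow (187,160), and I reject these by colour. That leaves load_unit = grey with sleeve, side (283,270), and test_unit = grey with black bar, side (259,185).

```bash
cat > h.py <<'E'
import cv2,numpy as np
from bench import sense,optics
np.set_printoptions(precision=4,suppress=True)
def cast(d,uv,z):
    K,T=d["mtx"],d["pose"]; r=np.linalg.inv(K)@[uv[0],uv[1],1]; r=T[:3,:3]@(r*[1,-1,-1]); o=T[:3,3]
    return (o+r*(z-o[2])/r[2])
def proj(d,p):
    T=d["pose"]; c=T[:3,:3].T@(np.asarray(p)-T[:3,3]); c=c*[1,-1,-1]; q=d["mtx"]@c; return q[:2]/q[2]
E
python3 - <<'E'
from h import *
C={"side":[(283,260),(259,180)],"scene":[(238,243),(293,193)]}
rows=[]
for n in C:
    d=optics.read_camera(n); im=d["pixels"]; hsv=cv2.cvtColor(im,cv2.COLOR_BGR2HSV)
    m=cv2.inRange(hsv,(0,0,75),(180,60,255))
    tiles=[]
    for i,(u,v) in enumerate(C[n]):
        x0,y0=u-40,v-35; crop=im[y0:y0+75,x0:x0+80]
        tiles.append(cv2.resize(crop,None,fx=5,fy=5,interpolation=cv2.INTER_CUBIC)[:300*5//4])
        mm=np.zeros_like(m); mm[y0:y0+75,x0:x0+80]=m[y0:y0+75,x0:x0+80]
        cs,_=cv2.findContours(mm,cv2.RETR_EXTERNAL,cv2.CHAIN_APPROX_NONE); c=max(cs,key=cv2.contourArea)
        h=cv2.convexHull(c); w=np.array([cast(d,p[0],.055)[:2] for p in h],np.float32)
        print(n,i,cv2.contourArea(c),cv2.boundingRect(c), cv2.minAreaRect(w), "crop origin",x0,y0)
    rows.append(np.hstack(tiles))
cv2.imwrite("pics/c1.png",cv2.resize(np.vstack(rows),(640,600)))
E
```

```text
side 0 5539.5 (243, 225, 80, 75) ((0.5077937841415405, -0.12715435028076172), (0.21038095653057098, 0.1876964569091797), 86.8407211303711) crop origin 243 225
side 1 5528.0 (219, 145, 80, 75) ((0.4510396718978882, 0.15178468823432922), (0.3007304072380066, 0.22797606885433197), 86.64631652832031) crop origin 219 145
scene 0 1254.5 (207, 226, 62, 37) ((0.5096722841262817, -0.1387256383895874), (0.1229218989610672, 0.13073213398456573), 11.045323371887207) crop origin 198 208
scene 1 550.5 (268, 179, 51, 28) ((0.4537518620491028, 0.15620559453964233), (0.12146542221307755, 0.141330748796463), 66.06645965576172) crop origin 253 158
```

View pics/c1.png

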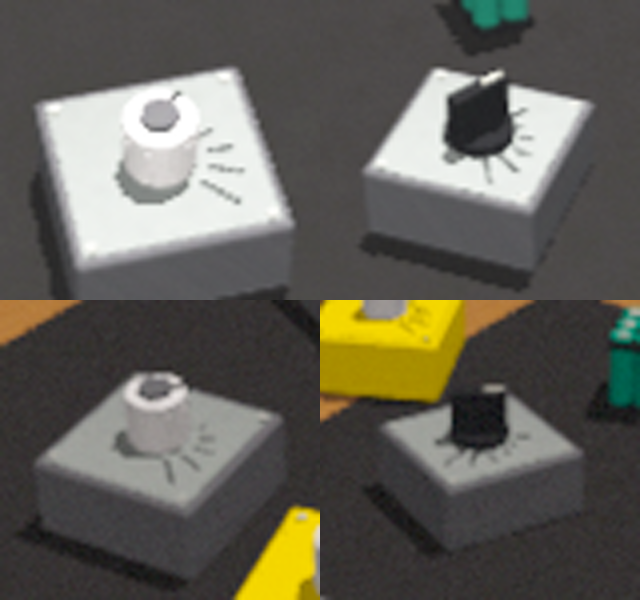

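The crop confirms both choices. The sleeve's pointer line is at crop (172,97), towards the upper right of the fan, and the bar's white line is at crop (490,78). Next I cast the plate corners, the cap and the bar.

```bash
python3 - <<'E'
from h import *
d=optics.read_camera("side"); e=optics.read_camera("scene")
def unit(d,pts,org,sub=0):
    w=np.array([cast(d,((u-sub)/4+org[0],v/4+org[1]),.055)[:2] for u,v in pts])
    s=np.roll(w,-1,0)-w
    print("corners centre",w.mean(0),"sides",np.linalg.norm(s,axis=1),"ang",np.degrees(np.arctan2(s[:,1],s[:,0])))
unit(d,[(37,107),(237,70),(292,217),(80,260)],(243,225))
unit(d,[(436,72),(593,107),(528,212),(366,177)],(219,145),320)
unit(e,[(36,464-300),(128,380-300),(284,418-300),(188,512-300)],(198,208))
unit(e,[(381,430-300),(489,388-300),(582,455-300),(452,490-300)],(253,158),320)
c=lambda d,u,v,o,z:cast(d,(u/4+o[0],v/4+o[1]),z)[:2]
print("cap",c(d,159,115,(243,225),.096),c(e,156,388-300,(198,208),.096))
print("sleeve pointer end",c(d,179,94,(243,225),.092),c(e,185,383-300,(198,208),.092))
o=(219,145)
print("bar ends side",c(d,447-320,102,o,.097),c(d,500-320,76,o,.097))
# marks
for p in [(212,133),(230,150),(243,170),(240,202)]: print("load mark end",c(d,*p,(243,225),.055))
for p in [(524,110),(533,130),(530,152),(517,170),(490,182)]: print("test mark end",c(d,p[0]-320,p[1],o,.055))
E
```

```text
corners centre [ 0.5098 -0.1438] sides [0.1163 0.1077 0.1149 0.1081] ang [  10.7052  -78.8298 -169.0743  101.9086]
corners centre [0.4603 0.1459] sides [0.1145 0.112  0.1106 0.1155] ang [ -22.5991 -114.67    159.2277   67.3649]
corners centre [ 0.5125 -0.1453] sides [0.1066 0.1182 0.1132 0.1133] ang [ 101.6506   15.3121  -80.7051 -167.8377]
corners centre [0.4596 0.1502] sides [0.11   0.1312 0.1108 0.1082] ang [  77.211   -19.5966 -114.7607  159.7599]
cap [ 0.5086 -0.1462] [ 0.5122 -0.1437]
sleeve pointer end [ 0.5201 -0.1287] [ 0.5187 -0.1241]
bar ends side [0.4403 0.1351] [0.4747 0.1598]
load mark end [ 0.5386 -0.1259]
load mark end [ 0.5476 -0.1385]
load mark end [ 0.5536 -0.1528]
load mark end [ 0.5502 -0.1744]
test mark end [0.4896 0.1755]
test mark end [0.4949 0.1543]
test mark end [0.4923 0.1321]
test mark end [0.4833 0.1147]
test mark end [0.4657 0.104 ]
```

>>> drive_tool(
  deltas="-1 -0.0264 -0.0248 0 0;-1 -0.0264 -0.0248 0 0;-1 -0.0264 -0.0248 0 0;-1 -0.0264 -0.0248 0 0;-1 -0.0264 -0.0248 0 0",
)

```text
time_s: 0.77
ee_pos: [0.2797, 0.3461, 0.2313]
orientation: [[-0.93, 0.367, 0.0], [0.367, 0.93, 0.0], [-0.0, 0.0, -1.0]]
force: [0.9, 1.6, -0.0]
gripper_width: 0.0852
grip_force: 0.0
```

>>> drive_tool(
  deltas="-1 -0.0264 -0.0248 0 0;-1 -0.0264 -0.0248 0 0;-1 -0.0264 -0.0248 0 0;-1 -0.0264 -0.0248 0 0;-1 -0.0264 -0.0248 0 0",
)

```text
time_s: 1.18
ee_pos: [0.3569, 0.1821, 0.2316]
orientation: [[-0.93, 0.368, 0.001], [0.368, 0.93, 0.0], [-0.001, 0.0, -1.0]]
force: [0.5, 0.3, -0.2]
gripper_width: 0.0853
grip_force: 0.0
```

>>> drive_tool(
  deltas="-1 -0.0264 -0.0248 0 0;-1 -0.0264 -0.0248 0 0;-1 -0.0264 -0.0248 0 0;-1 -0.0264 -0.0248 0 0;-1 -0.0264 -0.0248 0 0",
)

```text
time_s: 1.6
ee_pos: [0.4341, 0.018, 0.2316]
orientation: [[-0.93, 0.368, 0.001], [0.368, 0.93, -0.0], [-0.001, 0.0, -1.0]]
force: [0.0, -0.8, 0.2]
gripper_width: 0.0854
grip_force: 0.0
```

>>> drive_tool(
  deltas="-1 -0.0264 -0.0248 0 0;-1 -0.0264 -0.0248 0 0;-1 -0.0264 -0.0248 0 0;-1 -0.0264 -0.0248 0 0;-1 -0.0264 -0.0248 0 0",
)

```text
time_s: 2.02
ee_pos: [0.5112, -0.1459, 0.2313]
orientation: [[-0.93, 0.368, 0.0], [0.368, 0.93, -0.0], [-0.0, 0.0, -1.0]]
force: [0.9, 1.1, 0.2]
gripper_width: 0.0858
grip_force: 0.0
```

>>> drive_tool(
  deltas="-1 0 0 0 0;-1 0 0 0 0;-1 0 0 0 0",
)

```text
time_s: 2.27
ee_pos: [0.5103, -0.1436, 0.2309]
orientation: [[-0.93, 0.369, -0.001], [0.369, 0.93, 0.001], [0.001, 0.001, -1.0]]
force: [-0.5, -0.1, -0.5]
gripper_width: 0.0856
grip_force: 0.0
```

```bash
cat >> h.py <<'E'
def wrist():
    s=sense(); d=optics.read_camera("wrist"); T=np.eye(4); T[:3,:3]=s["orientation"]; T[:3,3]=s["ee_pos"]
    d["W"]=T@d["tool_from_camera"]; return d
def wcast(d,uv,z):
    K=d["mtx"]; x=(uv[0]-K[0,2])/K[0,0]; y=(uv[1]-K[1,2])/K[1,1]; t=np.hypot(x,y); k=np.sin(t)/max(t,1e-9)
    r=d["W"][:3,:3]@np.array([x*k,-y*k,-np.cos(t)]); o=d["W"][:3,3]; return (o+r*(z-o[2])/r[2])[:2]
def wproj(d,p):
    c=d["W"][:3,:3].T@(np.asarray(p)-d["W"][:3,3]); c=c*[1,-1,-1]; t=np.arctan2(np.hypot(*c[:2]),c[2]); n=c[:2]/np.hypot(*c[:2])
    return d["mtx"][:2,2]+d["mtx"][0,0]*t*n
E
python3 - <<'E'
from h import *
d=wrist(); print(d["W"]); print(wproj(d,(.511,-.145,.096)))
np.save("pics/W.npy",d["W"])
u,v=wproj(d,(.511,-.145,.07)).astype(int); x0,y0=max(u-130,0),max(v-110,0)
print(x0,y0); cv2.imwrite("pics/w1.png",cv2.resize(d["pixels"][y0:y0+200,x0:x0+260],None,fx=3,fy=3))
E
```

```text
[[ 0.3687 -0.8791 -0.3021  0.4325]
 [ 0.9296  0.3485  0.1203 -0.1124]
 [-0.0005 -0.3252  0.9457  0.3729]
 [ 0.      0.      0.      1.    ]]
[277.0064 197.7323]
147 79
```

View pics/w1.png

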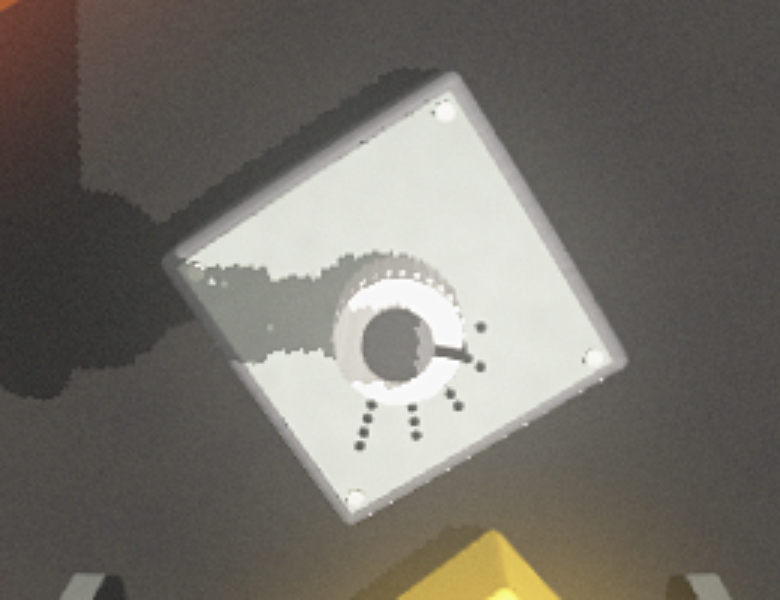

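The picture shows the sleeve cap at crop (395,345), the pointer line from (435,350) to (468,357), and dots between (360,446) and (481,327).

```bash
python3 - <<'E'
from h import *
d=wrist(); f=lambda u,v,z:wcast(d,(u/3+147-1/3,v/3+79-1/3),z)
cor=np.array([f(*p,.055) for p in[(453,75),(625,365),(350,522),(167,262)]]); s=np.roll(cor,-1,0)-cor
print(cor.mean(0),np.linalg.norm(s,axis=1),np.degrees(np.arctan2(s[:,1],s[:,0])))
scr=np.array([f(*p,.055) for p in[(443,112),(594,357),(356,498),(193,268)]]); print("screws",scr.mean(0),np.degrees(np.arctan2(*(scr[0]-scr[1])[::-1])),np.degrees(np.arctan2(*(scr[1]-scr[2])[::-1])))
cap=f(395,345,.096); print("cap",cap)
# sleeve top ring fit
print("ring top", f(399,340,.092))
a=f(437,350,.092);b=f(469,357,.092);print("ptr",np.degrees(np.arctan2(*(b-cap)[::-1])),np.degrees(np.arctan2(*(b-a)[::-1])),np.hypot(*(b-cap)))
for p in[(481,327),(481,367),(458,406),(450,394),(416,435),(412,408),(360,446),(371,405)]:
    q=f(*p,.055)-scr.mean(0);print(p,np.hypot(*q),np.degrees(np.arctan2(q[1],q[0])))
print(sense()["ee_pos"])
E
```

```text
[ 0.5089 -0.141 ] [0.1154 0.1137 0.114  0.1135] [  10.6235  -79.6659 -169.4638  101.0274]
screws [ 0.509  -0.1419] -168.7538586292158 101.14553637899925
cap [ 0.5079 -0.142 ]
ring top [ 0.508  -0.1407]
ptr 56.00255930456734 55.717574630198555 0.02287631346195297
(481, 327) 0.028978672893601492 59.05606296252758
(481, 367) 0.03460803407731676 35.24425093341131
(458, 406) 0.03944030407307807 11.191566249073027
(450, 394) 0.03417591618501708 11.15513456259198
(416, 435) 0.044510317870686364 -12.751575501022533
(412, 408) 0.03432042417563778 -12.583080634999718
(360, 446) 0.04985604312882152 -36.53920792391645
(371, 405) 0.03397046787074505 -36.69683254103237
[ 0.5102 -0.1428  0.2313]
```

>>> drive_tool(
  deltas="-1 0 0 0.03 0;-1 0 0 0.03 0;-1 0 0 0.03 0;-1 0 0 0.03 0;-1 0 0 0.025 0",
)

```text
time_s: 2.78
ee_pos: [0.5099, -0.1422, 0.085]
orientation: [[-0.931, 0.366, -0.0], [0.366, 0.931, 0.0], [0.001, 0.0, -1.0]]
force: [0.0, 0.4, 0.6]
gripper_width: 0.0856
grip_force: 0.0
```

>>> drive_tool(
  deltas="-1 0 0 0.012 0;-1 0 0 0.012 0;-1 0 0 0 0;-1 0 0 0 0",
)

```text
time_s: 3.12
ee_pos: [0.5104, -0.1428, 0.0624]
orientation: [[-0.93, 0.367, -0.001], [0.367, 0.93, 0.001], [0.001, 0.0, -1.0]]
force: [-0.2, 0.1, 0.1]
gripper_width: 0.0856
grip_force: 0.0
```

>>> drive_tool(
  deltas="0.6 0 0 0 0;0.6 0 0 0 0;0.6 0 0 0 0;0.6 0 0 0 0;0.6 0 0 0 0",
  force=30,
)

```text
time_s: 3.53
ee_pos: [0.5117, -0.1434, 0.0636]
orientation: [[-0.93, 0.368, 0.002], [0.368, 0.93, 0.001], [-0.002, 0.001, -1.0]]
force: [0.8, 5.0, 6.1]
gripper_width: 0.0388
grip_force: 29.8
```

>>> drive_tool(
  deltas="0.6 0 0.001 -0.001 0;0.6 0 0 0 4;0.6 0 0 0 4;0.6 0 0 0 4;0.6 0 0 0 4",
  force=45,
)

```text
time_s: 3.95
ee_pos: [0.5112, -0.144, 0.0637]
orientation: [[-0.79, 0.613, 0.0], [0.613, 0.79, -0.002], [-0.001, -0.001, -1.0]]
force: [-2.3, -2.9, 1.6]
gripper_width: 0.0387
grip_force: 47.1
```

>>> drive_tool(
  deltas="0.6 0 0 0 4;0.6 0 0 0 4;0.6 0 0 0 4;0.6 0 0 0 4;0.6 0 0 0 4",
)

```text
time_s: 4.37
ee_pos: [0.5105, -0.1447, 0.0637]
orientation: [[-0.533, 0.846, -0.001], [0.846, 0.533, -0.003], [-0.002, -0.002, -1.0]]
force: [-4.6, -5.5, 2.1]
gripper_width: 0.0389
grip_force: 47.3
```

>>> drive_tool(
  deltas="0.6 0 0 0 4;0.6 0 0 0 4;0.6 0 0 0 4;0.6 0 0 0 4;0.6 0 0 0 4",
)

```text
time_s: 4.78
ee_pos: [0.5096, -0.1451, 0.0637]
orientation: [[-0.212, 0.977, -0.003], [0.977, 0.212, -0.003], [-0.002, -0.004, -1.0]]
force: [-8.2, -7.7, 5.1]
gripper_width: 0.0389
grip_force: 47.5
```

>>> drive_tool(
  deltas="0.6 0 0 0 4;0.6 0 0 0 4;0.6 0 0 0 4;0.6 0 0 0 4;0.6 0 0 0 0",
)

```text
time_s: 5.2
ee_pos: [0.5087, -0.1452, 0.0637]
orientation: [[0.065, 0.998, -0.005], [0.998, -0.066, -0.003], [-0.003, -0.004, -1.0]]
force: [-10.4, -9.4, 6.1]
gripper_width: 0.0389
grip_force: 47.7
```

>>> drive_tool(
  deltas="0.6 0 0 0 0;0.6 0 0 0 0;0.6 0 0 0 0",
)

```text
time_s: 5.45
ee_pos: [0.5087, -0.1452, 0.0637]
orientation: [[0.062, 0.998, -0.005], [0.998, -0.062, -0.003], [-0.003, -0.004, -1.0]]
force: [-10.8, -8.7, 5.2]
gripper_width: 0.0388
grip_force: 47.7
```

>>> drive_tool(
  deltas="-1 0 0 0 0;-1 0 0 0 0;-1 0 0 0 0;-1 0 0 0 0;-1 0 0 0 0",
)

```text
time_s: 5.87
ee_pos: [0.5114, -0.143, 0.0634]
orientation: [[0.062, 0.998, 0.0], [0.998, -0.062, -0.0], [0.0, 0.0, -1.0]]
force: [0.1, -1.2, -0.8]
gripper_width: 0.0858
grip_force: 0.0
```

>>> drive_tool(
  deltas="-1 0 0 -0.03 0;-1 0 0 -0.035 0;-1 0 0 -0.035 0;-1 0 0 -0.035 0;-1 0 0 -0.035 0",
)

```text
time_s: 6.28
ee_pos: [0.511, -0.1427, 0.235]
orientation: [[0.062, 0.998, 0.0], [0.998, -0.062, 0.0], [0.0, 0.0, -1.0]]
force: [0.6, -0.0, -0.9]
gripper_width: 0.0853
grip_force: 0.0
```

>>> drive_tool(
  deltas="-1 0 0 0 0;-1 0 0 0 0",
)

```text
time_s: 6.45
ee_pos: [0.5126, -0.1436, 0.2359]
orientation: [[0.062, 0.998, 0.005], [0.998, -0.062, -0.003], [-0.002, 0.005, -1.0]]
force: [0.2, -0.4, -0.8]
gripper_width: 0.0859
grip_force: 0.0
```

```bash
python3 - <<'E'
from h import *
d=wrist(); print(sense()["ee_pos"])
u,v=wproj(d,(.511,-.145,.07)).astype(int); x0,y0=max(u-130,0),max(v-110,0)
print(x0,y0); cv2.imwrite("pics/w2.png",cv2.resize(d["pixels"][y0:y0+200,x0:x0+260],None,fx=3,fy=3))
E
```

```text
[ 0.5114 -0.143   0.2338]
145 78
```

View pics/w2.png

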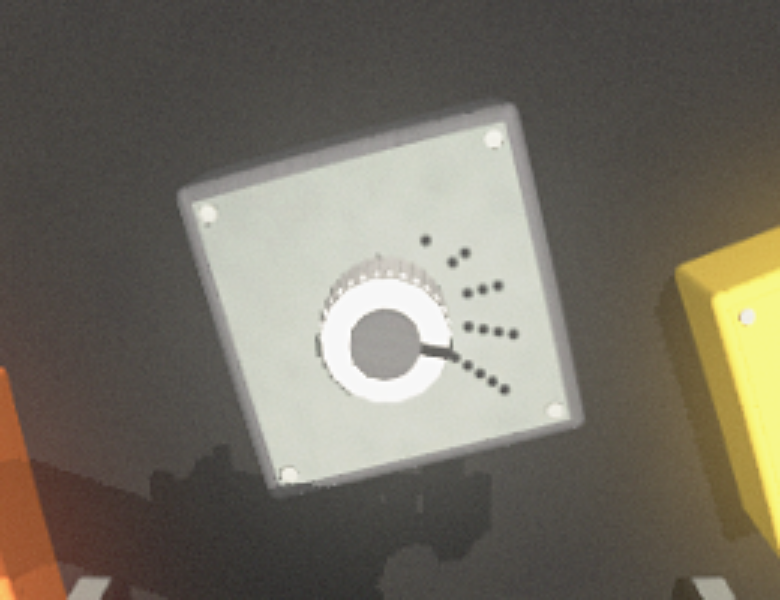

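The pointer (385,345)→(450,352) runs parallel to the 4-dot row (468,326)→(514,334), so the sleeve stands at number 4. Next is the selector.

>>> drive_tool(
  deltas="-1 0.0319 -0.0077 0 0;-1 0.0319 -0.0077 0 0;-1 0.0319 -0.0077 0 0;-1 0.0319 -0.0077 0 0;-1 0.0319 -0.0077 0 0",
)

```text
time_s: 6.92
ee_pos: [0.4811, 0.0201, 0.2312]
orientation: [[0.063, 0.998, -0.004], [0.998, -0.063, 0.001], [0.001, -0.004, -1.0]]
force: [0.5, -0.6, -0.5]
gripper_width: 0.0856
grip_force: 0.0
```

>>> drive_tool(
  deltas="-1 0.0319 -0.0077 0 0;-1 0.0319 -0.0077 0 0;-1 0.0319 -0.0077 0 0;-1 0.0319 -0.0077 0 0;-1 0 0 0 4.4",
)

```text
time_s: 7.33
ee_pos: [0.4572, 0.1527, 0.2313]
orientation: [[0.134, 0.991, -0.005], [0.991, -0.134, 0.002], [0.002, -0.005, -1.0]]
force: [-1.0, 0.7, 0.4]
gripper_width: 0.0854
grip_force: 0.0
```

>>> drive_tool(
  deltas="-1 0 0 0 5.5;-1 0 0 0 5.5;-1 0 0 0 5.5;-1 0 0 0 5.5;-1 0 0 0 5.5",
)

```text
time_s: 7.75
ee_pos: [0.4587, 0.1479, 0.2311]
orientation: [[0.584, 0.812, -0.004], [0.812, -0.584, -0.0], [-0.003, -0.003, -1.0]]
force: [-0.3, -0.6, 0.3]
gripper_width: 0.0857
grip_force: 0.0
```

>>> drive_tool(
  deltas="-1 0 0 0 5.5;-1 0 0 0 5.5;-1 0 0 0 5.5;-1 0 0 0 0;-1 0 0 0 0",
)

```text
time_s: 8.17
ee_pos: [0.4591, 0.1477, 0.2317]
orientation: [[0.786, 0.618, -0.003], [0.618, -0.786, -0.0], [-0.003, -0.002, -1.0]]
force: [-0.4, -0.1, 0.1]
gripper_width: 0.0855
grip_force: 0.0
```

```bash
python3 - <<'E'
from h import *
d=wrist(); print(sense()["ee_pos"],sense()["joint_positions"])
u,v=wproj(d,(.46,.148,.07)).astype(int); x0,y0=max(u-130,0),max(v-110,0)
print(x0,y0,wproj(d,(.46,.148,.097))); cv2.imwrite("pics/w3.png",cv2.resize(d["pixels"][y0:y0+200,x0:x0+260],None,fx=3,fy=3))
E
```

```text
[0.4593 0.1477 0.2321] [0.0795 0.1374 1.6862 0.     1.3205 0.9838]
148 77 [278.8725 195.5913]
```

View pics/w3.png

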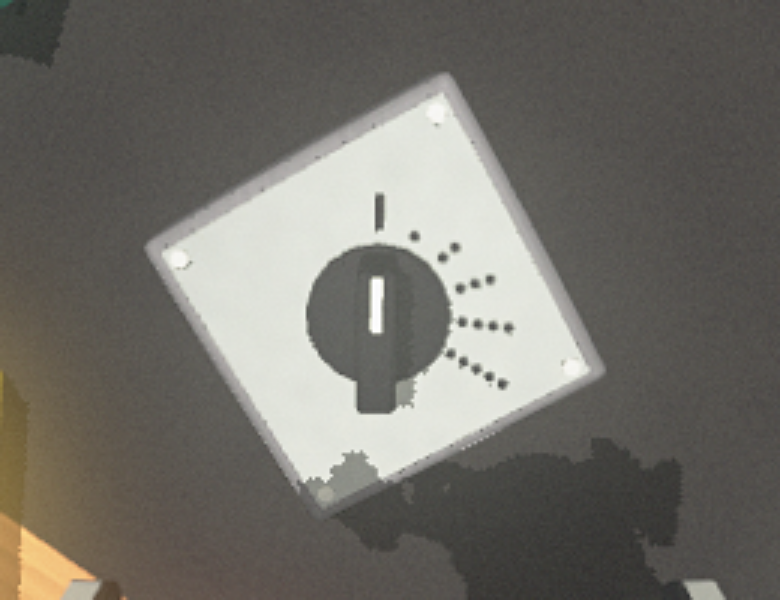

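The selector is centred near crop (377,335). Its white line runs (377,278)–(376,332) and is aligned with the tool. The home mark is at (379,212).

```bash
python3 - <<'E'
from h import *
d=wrist(); s=sense(); f=lambda u,v,z:wcast(d,(u/3+148-1/3,v/3+77-1/3),z)
an=lambda v:np.degrees(np.arctan2(v[1],v[0]))
scr=np.array([f(*p,.055) for p in[(437,112),(573,367),(325,495),(178,260)]])
print("screws",scr.mean(0),[an(scr[(i+1)%4]-scr[i]) for i in range(4)])
disc=f(378,314,.064); print("disc",disc)
bar=f(377,250,.097),f(376,411,.097); print("bar centre?",(bar[0]+bar[1])/2,"len",np.hypot(*(bar[0]-bar[1])))
print("line ang",an(f(377,278,.097)-f(376,332,.097)),"bar ang",an(bar[0]-bar[1]))
for p in[(379,212),(414,236),(455,247),(490,280),(508,327),(503,384)]: print(p,an(f(*p,.055)-scr.mean(0)))
R=s["orientation"]; print("tool yaw",an(R[:,0]), "tool-frame offset", R[:2,:2].T@(scr.mean(0)-s["ee_pos"][:2]))
E
```

```text
screws [0.4591 0.1538] [np.float64(-112.66890990352594), np.float64(157.32498979974034), np.float64(67.25870079936605), np.float64(-22.610399785955767)]
disc [0.4607 0.1548]
bar centre? [0.463  0.1566] len 0.049260657923391196
line ang 36.90432544569024 bar ang 37.57408363682555
(379, 212) 37.33106970024468
(414, 236) 13.597443895976761
(455, 247) -10.350910558141038
(490, 280) -34.78742500095078
(508, 327) -57.99860874190567
(503, 384) -82.09796194582887
tool yaw 38.15955795854333 tool-frame offset [ 0.0034 -0.005 ]
```

>>> drive_tool(
  deltas="-1 0.003 -0.0045 0.03 0.8;-1 0 0 0.03 0;-1 0 0 0.03 0;-1 0 0 0.03 0;-1 0 0 0.025 0",
)

```text
time_s: 8.68
ee_pos: [0.4586, 0.1531, 0.0862]
orientation: [[0.795, 0.606, -0.002], [0.606, -0.795, -0.0], [-0.001, -0.001, -1.0]]
force: [0.2, -1.3, -0.2]
gripper_width: 0.0853
grip_force: 0.0
```

>>> drive_tool(
  deltas="-1 0 0 0.0085 0;-1 0 0 0.0085 0;-1 0 0 0 0;-1 0 0 0 0;-1 0 0 0 0",
)

```text
time_s: 9.1
ee_pos: [0.4608, 0.1533, 0.0727]
orientation: [[0.796, 0.605, 0.003], [0.605, -0.796, 0.0], [0.002, 0.001, -1.0]]
force: [-0.3, -0.8, -0.6]
gripper_width: 0.0856
grip_force: 0.0
```

>>> drive_tool(
  deltas="0.5 0 0 0 0;0.5 0 0 0 0;0.5 0 0 0 0;0.5 0 0 0 0;0.5 0 0 0 0",
  force=25,
)

```text
time_s: 9.52
ee_pos: [0.4597, 0.1531, 0.0716]
orientation: [[0.796, 0.605, 0.0], [0.605, -0.796, 0.0], [0.0, 0.0, -1.0]]
force: [0.5, -0.0, -0.3]
gripper_width: 0.0254
grip_force: 0.0
```

```bash
python3 - <<'E'
from h import *
d=wrist(); s=sense(); print(s["ee_pos"],s["gripper_width"])
cv2.imwrite("pics/w4.png",cv2.resize(d["pixels"][120:420,80:480],(800,600)))
E
```

```text
[0.4596 0.1532 0.0715] 0.021690409365742246
```

View pics/w4.png

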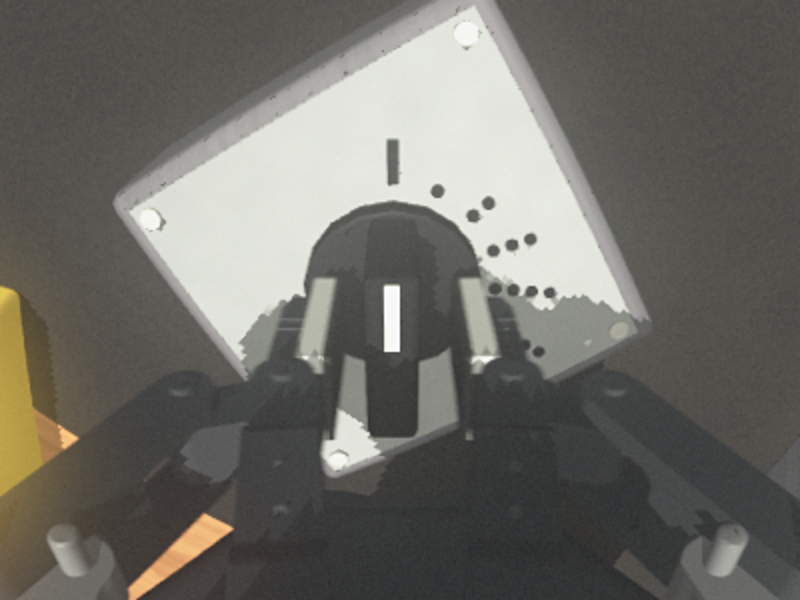

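The bar at column 391 sits between the pads, at 325 and 472, and is parallel to them. I close fully.

>>> drive_tool(
  deltas="1 0 0 0 0;1 0 0 0 0;1 0 0 0 0;1 0 0 0 0;1 0 0 0 0",
  force=40,
)

```text
time_s: 9.98
ee_pos: [0.459, 0.1539, 0.0716]
orientation: [[0.796, 0.605, -0.001], [0.605, -0.796, 0.001], [0.0, -0.001, -1.0]]
force: [-2.2, 4.0, 6.4]
gripper_width: 0.0112
grip_force: 41.0
```

```bash
python3 -c "
from h import *
s=sense();R=s['orientation'];print(s['ee_pos'],np.degrees(np.arctan2(R[1,0],R[0,0])),s['gripper_width'],s['grip_force'],s['force'],s['ft_torque'],s['joint_positions'])"
```

```text
[0.459  0.1539 0.0716] 37.20592319745512 0.011240742824296518 41.01628124713898 [-2.2046  3.9706  6.3852] [0.5725 0.4376 0.0017] [0.0917 0.3174 1.8968 0.0015 0.9282 1.0122]
```

>>> drive_tool(
  deltas="1 0 -0.0008 0 2;1 0 0 0 4;1 0 0 0 4;1 0 0 0 4;1 0 0 0 4",
  force=50,
)

```text
time_s: 10.4
ee_pos: [0.4589, 0.154, 0.0716]
orientation: [[0.945, 0.326, -0.0], [0.326, -0.945, 0.0], [-0.0, -0.0, -1.0]]
force: [-1.8, 2.1, 3.6]
gripper_width: 0.0111
grip_force: 50.8
```

>>> drive_tool(
  deltas="1 0 0 0 4;1 0 0 0 4;1 0 0 0 4;1 0 0 0 4;1 0 0 0 4",
)

```text
time_s: 10.82
ee_pos: [0.4589, 0.154, 0.0716]
orientation: [[1.0, -0.017, -0.0], [-0.017, -1.0, 0.0], [-0.0, -0.0, -1.0]]
force: [-2.5, 3.1, 3.6]
gripper_width: 0.0111
grip_force: 50.8
```

>>> drive_tool(
  deltas="1 0 0 0 4;1 0 0 0 4;1 0 0 0 4;1 0 0 0 4;1 0 0 0 2",
)

```text
time_s: 11.23
ee_pos: [0.4589, 0.154, 0.0716]
orientation: [[0.946, -0.325, -0.0], [-0.325, -0.946, 0.0], [-0.0, -0.0, -1.0]]
force: [-2.7, 1.8, 4.7]
gripper_width: 0.0112
grip_force: 50.8
```

>>> drive_tool(
  deltas="1 0 0 0 2;1 0 0 0 2;1 0 0 0 2;1 0 0 0 2;1 0 0 0 0",
)

```text
time_s: 11.65
ee_pos: [0.4589, 0.154, 0.0716]
orientation: [[0.892, -0.452, -0.0], [-0.452, -0.892, 0.0], [-0.0, -0.0, -1.0]]
force: [-2.5, 1.4, 5.4]
gripper_width: 0.0108
grip_force: 50.9
```

```bash
python3 - <<'E'
from h import *
d=wrist(); s=sense(); R=s['orientation'];print(s['ee_pos'],np.degrees(np.arctan2(R[1,0],R[0,0])),s['gripper_width'],s['grip_force'],s['force'],s['ft_torque'])
cv2.imwrite("pics/w5.png",cv2.resize(d["pixels"][120:420,80:480],(800,600)))
E
```

```text
[0.4589 0.154  0.0716] -26.743934502744896 0.011096927287112219 50.89409530162811 [-2.3727  1.9823  5.5011] [0.2521 0.3864 0.0415]
```

View pics/w5.png

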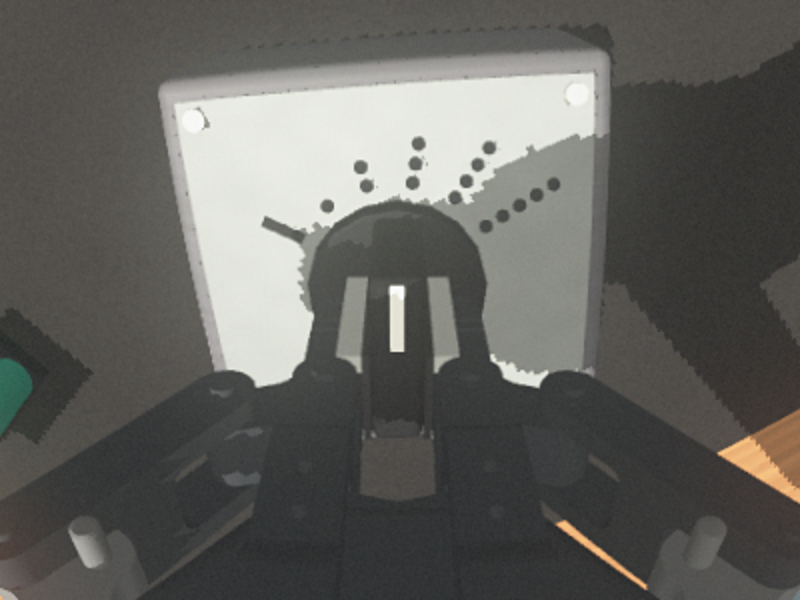

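The bar's white line at column 397 is still aligned with the pads, and the 3-dot row at (415,165) lies slightly clockwise of it. The tool has turned 64°, so 8° remain.

>>> drive_tool(
  deltas="1 0 0 0 2;1 0 0 0 2;1 0 0 0 2;1 0 0 0 2;1 0 0 0 0",
)

```text
time_s: 12.12
ee_pos: [0.4589, 0.154, 0.0716]
orientation: [[0.821, -0.571, -0.0], [-0.571, -0.821, 0.0], [-0.0, -0.0, -1.0]]
force: [-2.3, 2.1, 5.4]
gripper_width: 0.0108
grip_force: 51.0
```

>>> drive_tool(
  deltas="1 0 0 0 0;1 0 0 0 0;1 0 0 0 0;1 0 0 0 0;1 0 0 0 0",
)

```text
time_s: 12.53
ee_pos: [0.4588, 0.154, 0.0716]
orientation: [[0.822, -0.569, -0.0], [-0.569, -0.822, 0.0], [-0.0, 0.0, -1.0]]
force: [-1.6, 1.5, 5.1]
gripper_width: 0.0107
grip_force: 51.0
```

>>> drive_tool(
  deltas="1 0 0 0 0;1 0 0 0 0;1 0 0 0 0;1 0 0 0 0;1 0 0 0 0",
)

```text
time_s: 12.95
ee_pos: [0.4588, 0.154, 0.0716]
orientation: [[0.822, -0.569, -0.0], [-0.569, -0.822, 0.0], [-0.0, 0.0, -1.0]]
force: [-3.1, 1.0, 5.5]
gripper_width: 0.0108
grip_force: 51.0
```

```bash
python3 - <<'E'
from h import *
d=wrist(); s=sense(); R=s['orientation'];print(np.degrees(np.arctan2(R[1,0],R[0,0])),s['gripper_width'],s['grip_force'],s['ft_torque'])
a=cv2.resize(d["pixels"][170:320,180:380],(400,300)); 
sd=optics.read_camera("side")["pixels"][225:300,243:343]
cv2.imwrite("pics/w6.png",np.hstack([a,cv2.resize(sd,(400,300))]))
E
```

```text
-34.71023838709867 0.011455574677550283 50.987727642059326 [0.2622 0.514  0.1174]
```

View pics/w6.png

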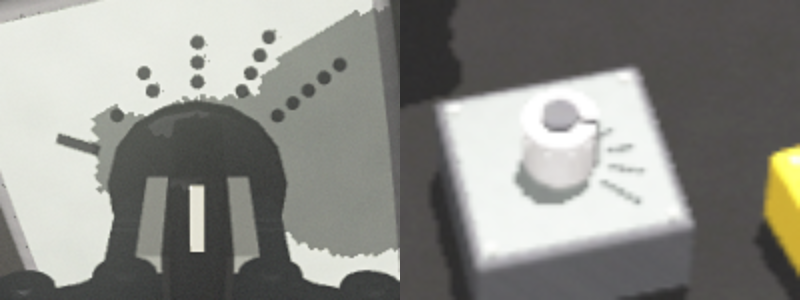

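The white line (197,215) points straight at the 3-dot row (197,62). The sleeve pointer in the side view still points at number 4, so I hand in the job.

```bash
python3 -c "
from bench import workorder; print(workorder.job_done())"
```

```text
the job is handed in; nothing more can be done
None
```

I turned the sleeve to number 4 and let go, then turned the selector to its third stop and kept it gripped; the job is handed in, but no verdict came back, so all I have is that the final pictures and tool angle agree with this.

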